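# Snap the cap onto the suction jar's stud and hold it home

### The job

Take the loose ribbed push-on cap out of the steel tray and press it straight down onto the bare stud on the lid of the collection jar until it clicks past the spring beads. Keep pressing after the click so that the rubber seal under the cap is squashed at least half-way, and finish like that, with the hand still holding the cap pressed down. Leave the stopper, the vial and the steel bowl alone.

Things in the scene. Friction and masses are not known exactly. Their poses are not given: they have to be found in the camera images.
- cap_mid (a point): The middle of the push-on cap (on its axis, half-way up). The cap is a plain white cylinder with fine upright ribs, 38 mm across, 46 mm high, about 60 g, standing open end down in the tray; z runs up its axis. Grip it anywhere round its side.
- cap_mouth (a point): The centre of the cap's lower edge, 23 mm below its middle. Hollow underside: a mouth 29 mm wide narrows at 45 degrees within 3.5 mm to an inner lip 22 mm wide (lip top 6 mm above the edge); above it a cavity 30 mm wide, up to 24 mm above the edge. The upper 22 mm is solid.
- stud_seat (a point): A point on the upright axis of the jar's stud, level with the top face of the unsqueezed seal; fixed to the jar, same axes as the jar. Clicked on, the cap's lower edge lies on the seal, so its middle is 23 mm above this point; pressing on pushes it up to 5 mm lower. The lid's flat top is 12 mm below this point.
- stud_top (a point): Top of the grey stud, 18 mm above the seat point; 19 mm thick, edge tapered. 7 mm below this, four steel spring beads stand out to 28 mm across. A cap set on loosely rests on them, its edge about 12 mm above the seat point. The push past them grows to about 10 to 15 N and drops at the click (edge 8 to 5 mm above the seat point), then the beads pull the cap down.
- seal (a joint): How far the pale sprung rubber seal round the foot of the stud (42 mm across) is squashed down, m: 0 free, 0.005 fully squashed. It takes 2 N per mm (10 N fully squashed) and springs back when the push goes.
- jar: The collection jar: a fixed glass jar 100 mm across with a black rubber lid 112 mm across, in a white holder 140 mm square, left or right of the robot. Origin at the centre of the holder's underside, z up; lid top 150 mm above. x points from the stud (26 mm off the jar's axis) to a hose elbow (36 mm off it on the other side, reaching 24 mm above the lid).
- tray: The fixed shallow steel tray, 250 mm (x) by 280 mm (y), walls 18 mm high and 3 mm thick, floor 3 mm thick; origin at the centre of its underside. The cap, the stopper and the vial stand in it, in any order.
- stopper_mid (a point): Middle of a solid black rubber stopper, a plain cone 38 mm across below, 30 mm above, 32 mm high. Not to be moved.
- vial_mid (a point): Middle of a small amber glass vial, 32 mm across, 55 mm high, with a metal cap. Not to be moved.
- gallipot_mid (a point): Middle of a round steel bowl 72 mm across, 40 mm high, standing on the trolley top beyond the work. Not to be moved.
Things that resemble listed ones, but are neither listed nor needed, are in the scene too. What is shaped like the part that bears cap_mid but green or yellow is not meant.

How it is judged (in metres and radians):
On the way, in this order (a step that is already met when the one before it is completed fails the run):
1. the cap is lifted clear of the tray (height (world z) of cap_mid above 0.08 m), for 0.1 s.
2. the cap has clicked onto the stud (horizontal distance between cap_mid and stud_seat below 0.004 m and z of cap_mid in the frame of stud_seat below 0.0255 m and angle between cap_mid's own z axis and vertical below 0.15 rad), for 0.1 s.
At the end, for the whole second after the job is handed in: The cap is clicked onto the stud, upright (within 0.15 rad) and centred (within 4 mm), and through the last second the robot still holds it pressed down (touching it with more than 2 N): the seal is squashed by more than 2 mm of its 5 mm, the cap's middle less than 21.8 mm above the seat point (horizontal distance between cap_mid and stud_seat below 0.004 m and z of cap_mid in the frame of stud_seat below 0.0218 m and angle between cap_mid's own z axis and vertical below 0.15 rad and value of joint seal above 0.002 m and contact force between any of the fingers, the arm and cap above 2 N); the arm keeps its last pose, push and grip.
It fails at once if the stopper is moved more than 25 mm (distance of stopper_mid from where it was at the start of the episode above 0.025 m).
It fails at once if the vial is moved more than 25 mm (distance of vial_mid from where it was at the start of the episode above 0.025 m).
It fails at once if the steel bowl is moved more than 25 mm (distance of gallipot_mid from where it was at the start of the episode above 0.025 m).
It also fails if it takes over 40 s, if anything falls off the work surface, if the arm or the gripper's body presses on something with over 40 N, if the wrist force passes 120 N, or if a joint passes its speed limit or range.

### The arm

A 6-joint arm with a two-finger parallel gripper is mounted at the origin on the work surface. World frame = base frame: x ahead of the robot, y to its left, z up, the work surface at z = 0. Lengths are in mm, angles in rad, forces in N, time in s.
With the tool pointing down it reaches from about 375 to 900 mm from the base axis. Payload 3.1 kg.
Tool frame: the origin (TCP) lies midway between the tips of the shut fingers; the grasp point (between the pads) lies 19 mm behind it (arm.grasp_offset is the distance from the TCP to the grasp point, in mm); z points along the fingers, y is the direction in which the jaws open and shut (so a half turn about z gives the same grasp; the last joint's range is limited). The gripper opens to 85 mm and grips with 20 to 120 N. Pads are 22 mm wide; open, the fingers measure 114 mm over their backs; the gripper's body (76 mm by 85 mm) begins 54 mm behind the grasp point. The pads swing forward as they close: fully open they stand 13 mm farther back than shut.
Start: joints at [0.943, 0.527, 1.433, -0, 1.181, -0.178], TCP at [271.699, 562.829, 231.31] pointing down, gripper open.
Joint ranges: [-3.08, 3.08], [-0.75, 2.2], [0.22, 2.44], [-1.43, 4.57], [0, 2.65], [-2.85, 2.85]. Speed limits (rad/s): [2.79, 2.79, 3.14, 3.14, 3.14, 3.14].

### API

Orientations are given as [roll, pitch, yaw] about the fixed x, y, z axes, in that order (R = Rz(yaw) Ry(pitch) Rx(roll)).
In Python, from station import arm, optics gives the robot as it stands. The module is installed in compiled form; this text tells all that it offers.
- The arm moves only by the tool arm_command, never from a script. Its argument "deltas" is one flat list of numbers, 6 for each row, row after row: the shift along the tool's x, y, z in mm, then the turn, a rotation vector about the tool's x, y, z in degrees. In form: [dx, dy, dz, ax, ay, az, dx, dy, dz, ax, ay, az, ...]. A call has 1 to 10 rows; each row shifts and turns the pose as measured when the row begins, along the tool's axes as they then stand; what a row does not reach is not made up. A row lasts 1/10 s, in which the tool goes at most 50 mm and 8.59 degrees, less where a joint would pass 70% of its speed; a pose out of reach is approached as far as the arm can. A call is refused whole if a number of a shift passes 50 or a number of a turn 8.59, either way. A call with a gripper value outside its range is refused whole. "gripper" is the finger opening in mm, from 0 to 85.4, set as the call begins (left out, the last holds). The fingers move at their own pace and stop on an object; "newtons" is the grip in N (left out, the last holds). Time passes only in rows, so rows that do not move let the fingers close. It gives the time, the measured TCP pose, the force and the opening at its end, in the units of the state.
- arm.get_state(): the state, without advancing time (a new reading comes with each control period).
- optics.read_camera(name): name is "scene" or "top"; returns a dict with "color" (420x560x3 uint8, blue, green, red), "depth" (420x560 float32, mm along the optical axis (not along the pixel's ray), 0 where there is no reading), "fov_y" (degrees; the focal length in pixels is half the picture's height over the tangent of half this angle, whatever the lens; pixels are square), "cx", "cy" (the principal point, pixels), "origin" and "rotation" of the camera in the world. Camera axes: x right, y down, z forward; pixel columns grow to the right and rows downward; lengths in mm; the calibration is good to about 2 mm. A picture is of the moment at which its call begins.
- arm.finish_job(): hands the job in, once; it reports no verdict.
The state is a dict: "t": time; "q": joint angles; "qd": joint speeds; "tau": joint torques, N m; "ee_pos": TCP position; "eef_rot": TCP orientation; "force": force on the tool from outside, world axes, zero at the start; "wrist_torque": the same for the moment, N m; "opening": finger opening in mm.
Only numpy, scipy, OpenCV 4.12 (cv2) and the standard library are available. Lean on these libraries where they do the work, as an engineer would, in place of code of your own. Each camera call takes 0.05 s, during which the arm holds its last target.

## Working session

There is one attempt and no reset: what is moved stays moved. The work goes in short steps, Python scripts to look and compute and a tool call to move; the robot and the scene stay as the last step left them, time stands still between calls to the robot, and variables do not carry over. Pictures are saved under pics/ and viewed, and the job is handed in when it is done.

Besides the shell and the picture viewer there is one more tool, called by a JSON object that holds its "fn" and its "kwargs". arm_command: Moves the arm, as the interface text tells. Its arguments: {"type":"object","properties":{"deltas":{"type":"array"},"gripper":{"type":"number"},"newtons":{"type":"number"}},"required":["deltas"]}

```bash
mkdir -p pics
cat > h.py <<'E'
import numpy as np,cv2
from station import arm,optics
def cap(n):
    d=optics.read_camera(n); np.savez('/tmp/%s.npz'%n,**{k:np.array(v) for k,v in d.items()}); return d
def load(n): return dict(np.load('/tmp/%s.npz'%n))
def pts(d):
    H,W=d['depth'].shape; f=H/2/np.tan(np.radians(float(d['fov_y']))/2)
    v,u=np.mgrid[:H,:W]; z=d['depth']
    c=np.stack([(u-d['cx'])/f*z,(v-d['cy'])/f*z,z],-1)
    return c@np.array(d['rotation']).T+d['origin']
E
python3 - <<'E'
from h import *
for n in('scene','top'):
    d=cap(n); cv2.imwrite('pics/%s0.png'%n,d['color']); print(n,d['origin'],d['fov_y'],d['cx'],d['cy'],np.array(d['rotation']).round(3).tolist())
print(arm.get_state())
E
```

```text
scene [1021.04668787   17.86501183  779.25330304] 54.10627567525923 287.4169351124373 208.9091264322459 [-2.578, 0.007, 1.594]
top [584.14095964 -11.18828335 834.79262976] 56.68053218325683 276.9266802493037 205.0584976767249 [-3.08, -0.0, -1.554]
{'t': 0.1, 'q': array([ 9.42514183e-01,  5.28335239e-01,  1.43378704e+00,  1.65682885e-05,
        1.18141586e+00, -1.78495373e-01]), 'qd': array([-1.40541342e-03, -8.06883169e-04, -4.04328723e-03,  1.75581844e-04,
       -1.19398252e-03,  7.92903859e-05]), 'tau': array([-5.41718009e-05, -4.43301558e+01, -1.78586501e+01, -2.46874961e-04,
        3.82455459e-03, -1.35475196e-05]), 'ee_pos': array([271.31087409, 562.31763344, 230.45071353]), 'eef_rot': array([-3.13968079e+00, -3.60491905e-04,  2.69179923e+00]), 'force': array([ 0.00302896, -0.38158717, -0.61581528]), 'wrist_torque': array([-0.01026162,  0.02201823, -0.06594278]), 'opening': 85.37767540995782}
```

View pics/scene0.png

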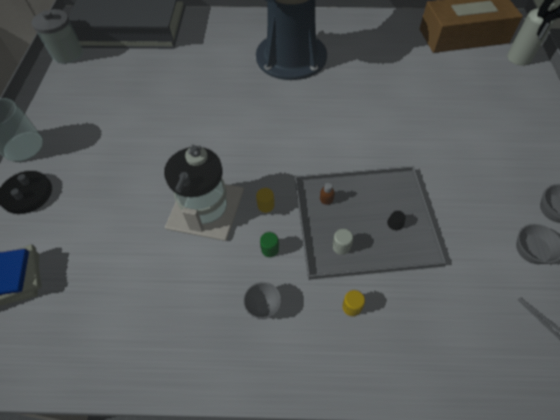

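View pics/top0.png

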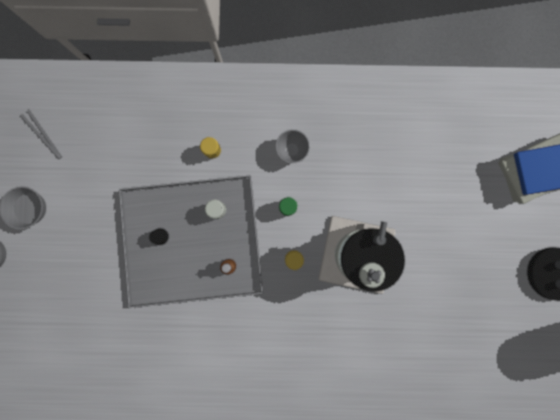

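The scene picture shows the white cap at (343,241), the vial at (327,194), the stopper at (397,220), and the jar with its stud at (196,155) and hose elbow at (183,180). In the top view the cap is at (215,209), the stud at (372,275) and the elbow at (381,233). Three objects are shaped like the cap: white (215,209), green (288,206) and yellow (210,147). The white one in the tray fits. Next I measure and crop to confirm.

```bash
sed -i "s/@np.array(d\['rotation'\]).T/@R(d).T/" h.py
cat >> h.py <<'E'
from scipy.spatial.transform import Rotation
def R(d): return Rotation.from_euler('xyz',d['rotation']).as_matrix()
def proj(d,P):
    H,W=d['depth'].shape; f=H/2/np.tan(np.radians(float(d['fov_y']))/2)
    c=(np.atleast_2d(P)-d['origin'])@R(d); return c[:,:2]/c[:,2:]*f+[d['cx'],d['cy']]
E
python3 - <<'E'
from h import *
S=[('scene',[(343,236),(345,215),(196,152),(196,165),(183,180),(397,218),(370,250),(100,300),(400,380),(500,150),(120,380)]),('top',[(215,209),(215,230),(372,275),(381,233),(390,260),(240,190),(300,350),(450,100),(450,350),(60,300)])]
for n,l in S:
    d=load(n);P=pts(d)
    for u,v in l: print(n,u,v,P[v,u].round(1),d['depth'][v,u])
a=load('scene')['color'][110:260,150:420]; b=load('top')['color'][180:300,190:420]
a=cv2.resize(a,None,fx=2.9,fy=2.9,interpolation=3)
cv2.imwrite('pics/cs.png',np.clip(a*1.6,0,255)); b=cv2.resize(b,None,fx=3.4,fy=3.4,interpolation=3);cv2.imwrite('pics/ct.png',np.clip(b*1.6,0,255))
E
```

```text
scene 343 236 [621.2 115.9  47.9] 829.9049
scene 345 215 [542.5 129.3   0.9] 911.462
scene 196 152 [ 514.7 -172.1  176.1] 783.6582
scene 196 165 [ 526.5 -175.3  151.3] 798.46344
scene 183 180 [ 578.5 -187.6  172.6] 752.80817
scene 397 218 [568.4 233.7  34.3] 867.5715
scene 370 250 [629.1 176.8   3.3] 862.30225
scene 100 300 [ 7.482e+02 -3.632e+02  7.000e-01] 810.6287
scene 400 380 [ 8.831e+02  2.092e+02 -7.000e-01] 729.36633
scene 500 150 [347.5 519.1   0. ] 1009.41205
scene 120 380 [ 894.3 -287.9    1. ] 730.90393
top 215 209 [622.7 115.2  45.3] 790.4501
top 215 230 [5.800e+02 1.212e+02 4.000e-01] 832.64197
top 372 275 [ 510.4 -170.8  180.2] 648.6914
top 381 233 [ 580.4 -187.9  172.3] 660.8109
top 390 260 [ 533.3 -210.2  148. ] 682.12537
top 240 190 [6.667e+02 6.960e+01 4.000e-01] 837.9613
top 300 350 [330.6 -64.   -3. ] 820.55707
top 450 100 [ 872.7 -385.9   -2.9] 853.461
top 450 350 [ 335.4 -380.6   -4.2] 821.69745
top 60 300 [ 4.268e+02  4.454e+02 -1.000e-01] 824.0743[ WARN:0@0.769] global loadsave.cpp:1063 imwrite_ Unsupported depth image for selected encoder is fallbacked to CV_8U.
```

View pics/cs.png

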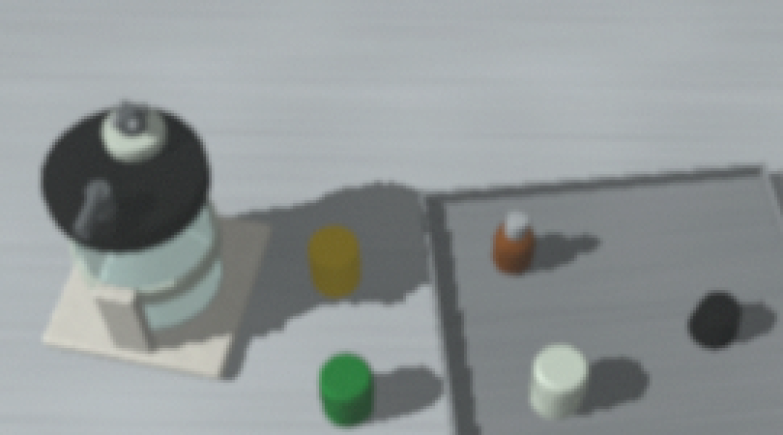

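View pics/ct.png

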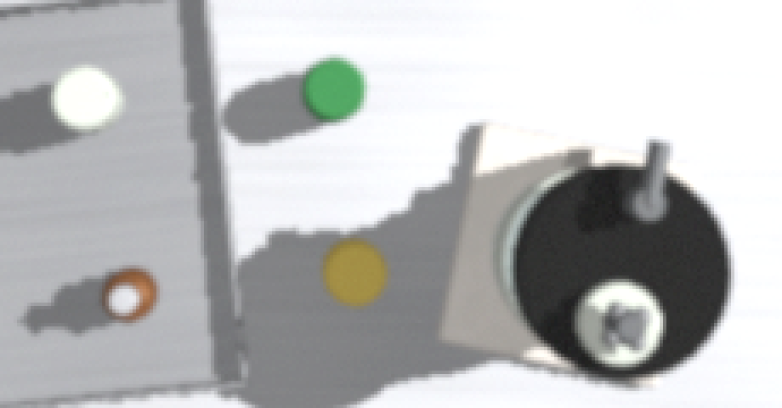

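The crop confirms it: the white ribbed cap stands in the tray, and the pale seal ring with the grey stud sits on the lid. Now I fit circles for precise centres.

```bash
cat > fit.py <<'E'
from h import *
def ell(n,win,mask_fn,z):
    d=load(n); u0,v0,u1,v1=win
    c=d['color'][v0:v1,u0:u1]; k=4
    c=cv2.resize(c,None,fx=k,fy=k,interpolation=cv2.INTER_CUBIC).astype(float)
    m=mask_fn(c).astype(np.uint8)
    cs,_=cv2.findContours(m,0,cv2.CHAIN_APPROX_NONE); q=max(cs,key=cv2.contourArea)[:,0]
    q=(q+0.5)/k-0.5+[u0,v0]
    H,W=d['depth'].shape; f=H/2/np.tan(np.radians(float(d['fov_y']))/2)
    r=np.c_[(q-[d['cx'],d['cy']])/f,np.ones(len(q))]@R(d).T
    P=d['origin']+r*((z-d['origin'][2])/r[:,2])[:,None]
    return P[:,:2]
if __name__=='__main__':
    from scipy.optimize import least_squares
    def circ(P):
        s=least_squares(lambda p:np.hypot(*(P-p[:2]).T)-p[2],[*P.mean(0),20],loss='soft_l1',f_scale=.5); return s.x.round(1)
    for n in('scene','top'):
        d=load(n);P=pts(d)
        def reg(c,r,z0,z1):
            m=(np.hypot(P[...,0]-c[0],P[...,1]-c[1])<r)&(P[...,2]>z0)&(P[...,2]<z1)&(d['depth']>0); return P[m]
        for nm,c,r,z0,z1 in[('cap',(612,117),40,38,60),('lid',(540,-185),75,142,156),('seal',(515,-172),32,157,167),('stud',(515,-172),18,169,190),('elb',(570,-187),30,165,190),('stop',(568,234),40,28,50),('bowl',(750,-30),60,30,50)]:
            Q=reg(c,r,z0,z1)
            if len(Q)<5: print(n,nm,len(Q));continue
            (cc,rad)=cv2.minEnclosingCircle(Q[:,:2].astype(np.float32)); print(n,nm,len(Q),'mean',Q.mean(0).round(1),'medz',np.median(Q[:,2]).round(1),'circ',np.round(cc,1),round(rad,1))
    wh=lambda c:(c.min(2)>110)
    for n,w,z in[('top',(355,258,390,292),162),('scene',(180,140,212,170),162),('top',(200,195,232,222),49)]:
        for t in(75,90,105,120):
            Q=ell(n,w,lambda c:c.min(2)>t,z); print(n,z,t,circ(Q),Q.min(0).round(1),Q.max(0).round(1))
E
python3 fit.py
```

```text
scene cap 288 mean [624.  115.9  48.1] medz 48.9 circ [621.3 116.4] 19.9
scene lid 1687 mean [ 540.  -179.6  150.1] medz 150.3 circ [ 531.6 -182. ] 56.7
scene seal 202 mean [ 513.  -174.1  162.1] medz 162.2 circ [ 506.7 -176.8] 20.8
scene stud 103 mean [ 509.6 -175.4  177.4] medz 177.5 circ [ 507.5 -176.2] 13.3
scene elb 142 mean [ 579.4 -190.3  171.8] medz 172.1 circ [ 578.9 -190.5] 20.3
scene stop 167 mean [564.5 235.8  34.5] medz 35.0 circ [562.8 236.6] 16.0
scene bowl 325 mean [747.3 -43.4  37.6] medz 38.6 circ [753.8 -41.6] 36.0
top cap 280 mean [622.6 117.8  46.5] medz 46.6 circ [622.5 118.3] 19.3
top lid 2587 mean [ 535.8 -179.3  147.6] medz 147.6 circ [ 533.1 -180.2] 55.8
top seal 296 mean [ 508.4 -173.2  159.5] medz 159.3 circ [ 507.6 -175.1] 20.7
top stud 148 mean [ 508.6 -173.7  175.5] medz 175.9 circ [ 507.6 -174.9] 13.4
top elb 167 mean [ 579.1 -188.8  169.9] medz 170.1 circ [ 580.2 -188.5] 19.6
top stop 181 mean [564.1 237.4  32.6] medz 32.5 circ [564. 238.] 15.4
top bowl 243 mean [759.8 -40.   36. ] medz 36.5 circ [755.8 -39.4] 35.6
top 162 75 [ 508.9 -175.7   21.3] [ 487.3 -197.3] [ 530.3 -154.5]
top 162 90 [ 508.9 -176.2   20.6] [ 487.8 -196.9] [ 529.8 -156.2]
top 162 105 [ 509.2 -176.4   19.2] [ 488.6 -196.4] [ 529.4 -158.3]
top 162 120 [ 509.2 -176.3   18.7] [ 489. -196.] [ 528.6 -159.6]
scene 162 75 [ 496.8 -175.7   27.6] [ 470.4 -213.8] [ 532.9 -147.2]
scene 162 90 [ 502.5 -179.2   32.7] [ 470.4 -213.8] [ 495.5 -147.4]
scene 162 105 [ 505.5 -179.7   35.1] [ 470.4 -213.8] [ 492.3 -147.8]
scene 162 120 [ 520.7 -188.1    2.4] [ 518.4 -190.9] [ 523.3 -184.6]
top 49 75 [626.6 110.1  31. ] [597.3  80.9] [652.2 146.5]
top 49 90 [626.9 108.9  30.3] [597.4  80.9] [652.2 146.5]
top 49 105 [627.4 108.   29.7] [597.5  80.9] [652.2 146.5]
top 49 120 [624.7 114.1  19.8] [606.1  91.5] [644.1 134.1]
```

```bash
cat >> h.py <<'E'
def st():
    s=arm.get_state(); print('t',round(s['t'],2),'pos',s['ee_pos'].round(1),'rot',s['eef_rot'].round(4),'F',s['force'].round(1),'M',s['wrist_torque'].round(2),'op',round(s['opening'],1),'q',s['q'].round(2)); return s
def to(target):
    s=st(); Rt=Rotation.from_euler('xyz',s['eef_rot']).as_matrix(); print('tool delta',(Rt.T@(np.array(target)-s['ee_pos'])).round(1)); 
    # rotation to make tool exactly down keeping yaw
    G=Rotation.from_euler('xyz',[np.pi,0,s['eef_rot'][2]]).as_matrix(); print('rotvec deg',np.degrees(Rotation.from_matrix(Rt.T@G).as_rotvec()).round(2))
E
python3 - <<'E'
from h import *
for n in('scene','top'):
    d=load(n);P=pts(d); m=(P[...,2]>14)&(P[...,2]<22)&(d['depth']>0)&(P[...,0]>400)&(P[...,0]<720)&(P[...,1]>0)&(P[...,1]<360)
    v,u=np.nonzero(m);Q=P[m]; m2=(np.hypot(Q[:,0]-622,Q[:,1]-117)>30)&(np.hypot(Q[:,0]-564,Q[:,1]-236)>30);Q=Q[m2]
    print(n,len(Q),cv2.minAreaRect(Q[:,:2].astype(np.float32)))
    a=(P[...,2]>28)&(abs(P[...,0]-510)<60)&(abs(P[...,1]-90)<50); print('vial',P[a].mean(0))
to([622,117.3,150])
E
```

```text
scene 893 ((554.7150268554688, 169.99746704101562), (252.2307891845703, 280.3207092285156), 6.9643073081970215)
vial [508.03326849  87.78206518  43.13120482]
top 697 ((556.8086547851562, 172.24583435058594), (250.0838165283203, 280.36993408203125), 6.974894046783447)
vial [505.83383661  88.85137326  41.66553507]
t 0.1 pos [271.3 562.3 230.5] rot [-3.1397e+00 -4.0000e-04  2.6918e+00] F [ 0.  -0.4 -0.6] M [-0.01  0.02 -0.07] op 85.4 q [ 0.94  0.53  1.43  0.    1.18 -0.18]
tool delta [-509.3 -248.1   80.7]
rotvec deg [-0.11 -0.02  0.  ]
```

{"fn": "arm_command", "kwargs": {"deltas": [-44,-21.4,0,-0.1,0,0,-44,-21.4,0,0,0,0,-44,-21.4,0,0,0,0,-44,-21.4,0,0,0,0,-44,-21.4,0,0,0,0,-44,-21.4,0,0,0,0,-44,-21.4,0,0,0,0,-44,-21.4,0,0,0,0,-44,-21.4,0,0,0,0,-44,-21.4,0,0,0,0], "gripper": 70}}

```text
t: 1.1
ee_pos: [577.9, 174.2, 225.0]
eef_rot: [-3.139, -0.007, 2.705]
force: [0.4, 0.7, -0.0]
opening: 70.0
```

```bash
python3 -c "
from h import *
to([622,117.3,150])"
```

```text
t 1.1 pos [577.9 174.2 225. ] rot [-3.1388 -0.0068  2.7055] F [ 0.4  0.7 -0. ] M [-0.   -0.07  0.01] op 70.0 q [ 0.11  0.51  1.49  0.    1.15 -1.03]
tool delta [-64.5 -32.8  74.7]
rotvec deg [-0.16 -0.39  0.  ]
```

{"fn": "arm_command", "kwargs": {"deltas": [-32,-16,25,-0.2,-0.4,0,-25,-13,25,0,0,0,-6,-3,24,0,0,0,0,0,0,0,0,0,0,0,0,0,0,0]}}

```text
t: 1.6
ee_pos: [628.6, 108.4, 148.1]
eef_rot: [3.14, 0.005, 2.695]
force: [0.0, 0.2, 0.4]
opening: 70.3
```

Run:
```python
from h import *
to([622,117.3,12])
for n in('scene','top'):
    d=cap(n); c=proj(d,[622,117,80])[0].astype(int); a=d['color'][max(c[1]-75,0):c[1]+75,c[0]-100:c[0]+100]
    cv2.imwrite('pics/g_%s.png'%n,np.clip(cv2.resize(a,None,fx=3,fy=3,interpolation=2)*1.5,0,255).astype(np.uint8))
```

```text
t 1.6 pos [628.6 108.4 148.1] rot [3.1398 0.0046 2.6951] F [0.  0.2 0.4] M [0.09 0.01 0.01] op 70.3 q [-0.    0.64  1.48 -0.    1.02 -1.13]
tool delta [ 10.4   5.  136. ]
rotvec deg [0.1  0.26 0.  ]
```

View pics/g_scene.png

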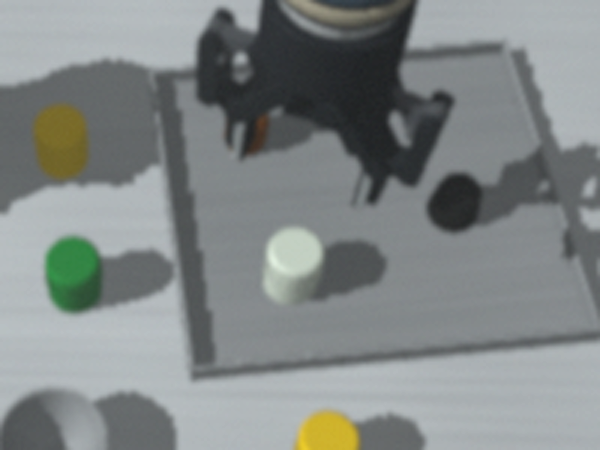

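View pics/g_top.png

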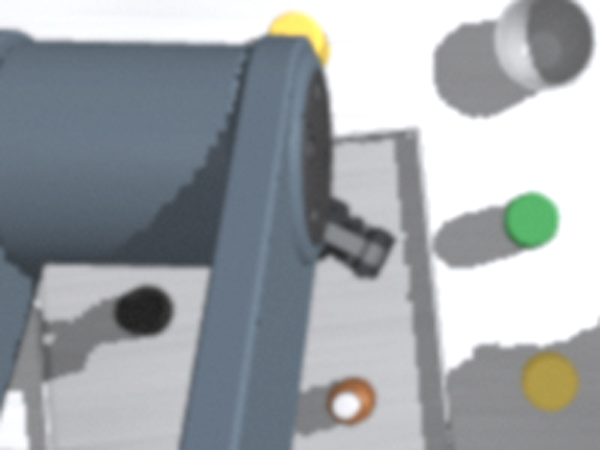

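{"fn": "arm_command", "kwargs": {"deltas": [10,5,30,0.1,0.3,0,0,0,30,0,0,0,0,0,0,0,0,0,0,0,0,0,0,0]}}

```text
t: 2.1
ee_pos: [624.4, 122.6, 95.1]
eef_rot: [3.135, 0.011, 2.702]
force: [-0.4, -0.2, -0.2]
opening: 69.8
```

```bash
python3 -c "
from h import *
to([622,117.3,9])"
```

```text
t 2.1 pos [624.4 122.6  95.1] rot [3.1354 0.0109 2.702 ] F [-0.4 -0.2 -0.2] M [-0.02 -0.1   0.02] op 69.8 q [ 0.02  0.71  1.52  0.    0.9  -1.11]
tool delta [ 0.8 -6.3 86.1]
rotvec deg [0.35 0.62 0.  ]
```

{"fn": "arm_command", "kwargs": {"deltas": [1,-6,0,0.3,0.6,0,0,0,0,0,0,0,0,0,0,0,0,0]}}

```text
t: 2.4
ee_pos: [622.9, 118.1, 100.2]
eef_rot: [3.138, 0.006, 2.704]
force: [0.4, 0.2, 0.6]
opening: 69.8
```

```bash
python3 -c "
from h import *
to([622,117.3,9])"
```

```text
t 2.4 pos [622.9 118.1 100.2] rot [3.1378 0.0063 2.7036] F [0.4 0.2 0.6] M [ 0.03 -0.03 -0.03] op 69.8 q [ 0.01  0.7   1.52  0.    0.92 -1.12]
tool delta [ 1.1 -1.5 91.2]
rotvec deg [0.22 0.36 0.  ]
```

{"fn": "arm_command", "kwargs": {"deltas": [0.5,-1,20,0.2,0.4,0,0,0,20,0,0,0,0,0,15,0,0,0,0,0,10,0,0,0,0,0,0,0,0,0,0,0,0,0,0,0]}}

```text
t: 3.0
ee_pos: [623.6, 116.6, 31.6]
eef_rot: [3.14, 0.001, 2.702]
force: [0.8, 0.6, 0.3]
opening: 70.0
```

```bash
python3 -c "
from h import *
to([622,117.3,9])"
```

```text
t 3.0 pos [623.6 116.6  31.6] rot [3.1404e+00 1.1000e-03 2.7024e+00] F [0.8 0.6 0.3] M [ 0.   -0.05  0.01] op 70.0 q [ 0.01  0.8   1.54  0.    0.8  -1.12]
tool delta [ 1.7 -0.1 22.6]
rotvec deg [0.07 0.06 0.  ]
```

{"fn": "arm_command", "kwargs": {"deltas": [1.5,0,10,0,0,0,0,0,8,0,0,0,0,0,2,0,0,0,0,0,0,0,0,0,0,0,0,0,0,0]}}

```text
t: 3.5
ee_pos: [623.1, 117.5, 11.1]
eef_rot: [3.139, 0.003, 2.703]
force: [-0.0, -0.6, -0.7]
opening: 69.7
```

Run:
```python
from h import *
to([622,117.3,9])
for n in('scene',):
    d=cap(n); c=proj(d,[622,117,50])[0].astype(int); a=d['color'][max(c[1]-75,0):c[1]+75,c[0]-100:c[0]+100]
    cv2.imwrite('pics/g2_%s.png'%n,np.clip(cv2.resize(a,None,fx=3,fy=3,interpolation=2)*1.5,0,255).astype(np.uint8))
```

```text
t 3.5 pos [623.1 117.5  11.1] rot [3.1394 0.0033 2.7026] F [-0.  -0.6 -0.7] M [0.   0.01 0.01] op 69.7 q [ 0.01  0.83  1.55  0.    0.76 -1.12]
tool delta [ 0.9 -0.7  2.1]
rotvec deg [0.13 0.19 0.  ]
```

View pics/g2_scene.png

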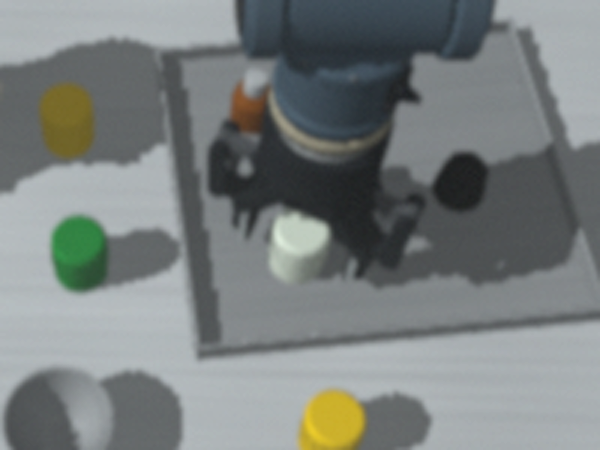

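The fingers straddle the cap at about (300,245) in the crop, one on each side, clear of the walls and neighbours. Closing.

{"fn": "arm_command", "kwargs": {"deltas": [0.5,0,1,0,0,0,0,0,0,0,0,0,0,0,0,0,0,0,0,0,0,0,0,0,0,0,0,0,0,0,0,0,0,0,0,0,0,0,0,0,0,0,0,0,0,0,0,0], "gripper": 20, "newtons": 80}}

```text
t: 4.35
ee_pos: [623.4, 117.8, 11.2]
eef_rot: [3.138, 0.005, 2.703]
force: [0.4, 0.3, 0.6]
opening: 36.4
```

```bash
python3 -c "
from h import *
to([622,117.3,9])"
```

```text
t 4.35 pos [623.4 117.8  11.2] rot [3.1384 0.0052 2.7025] F [0.4 0.3 0.6] M [-0.02  0.03  0.  ] op 36.4 q [ 0.01  0.83  1.55  0.    0.76 -1.12]
tool delta [ 1.1 -1.   2.2]
rotvec deg [0.18 0.3  0.  ]
```

{"fn": "arm_command", "kwargs": {"deltas": [0,0,-15,0,0,0,0,0,-30,0,0,0,0,0,-40,0,0,0,0,0,-40,0,0,0,0,0,-40,0,0,0,0,0,-30,0,0,0,0,0,-10,0,0,0,0,0,0,0,0,0,0,0,0,0,0,0]}}

```text
t: 5.25
ee_pos: [620.5, 117.6, 228.1]
eef_rot: [3.139, 0.004, 2.703]
force: [0.1, 0.7, -1.2]
opening: 36.2
```

Run:
```python
from h import *
to([507.5,-175.3,230])
for n in('scene',):
    d=cap(n); cv2.imwrite('pics/lift.png',d['color'])
```

```text
t 5.25 pos [620.5 117.6 228.1] rot [3.139  0.0041 2.7026] F [ 0.1  0.7 -1.2] M [0.02 0.01 0.  ] op 36.2 q [ 0.01  0.54  1.42  0.    1.18 -1.12]
tool delta [ -22.2 -313.1   -2.6]
rotvec deg [0.15 0.24 0.  ]
```

View pics/lift.png

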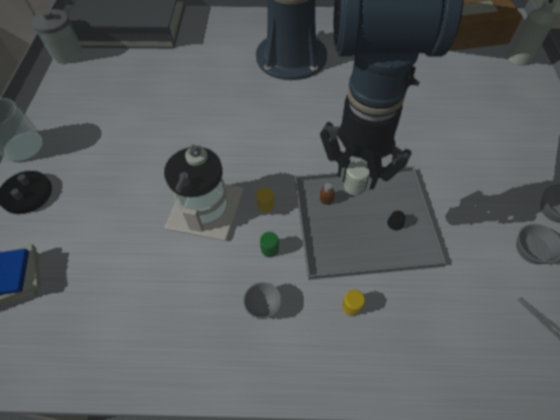

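The cap is held upright at (357,178), clear of the tray. Moving on toward the jar.

{"fn": "arm_command", "kwargs": {"deltas": [-1,-15,-1,0,0,0,-3,-35,0,0,0,0,-3,-40,0,0,0,0,-3,-40,0,0,0,0,-3,-40,0,0,0,0,-3,-40,0,0,0,0,-3,-35,0,0,0,0,-2,-25,0,0,0,0,-1,-10,0,0,0,0,0,0,0,0,0,0]}}

```text
t: 6.3
ee_pos: [504.2, -157.9, 211.5]
eef_rot: [-3.136, -0.032, 2.703]
force: [-0.6, -0.3, -0.8]
opening: 36.5
```

{"fn": "arm_command", "kwargs": {"deltas": [0,0,0,0,0,0,0,0,0,0,0,0]}}

```text
t: 6.5
ee_pos: [503.7, -156.4, 210.3]
eef_rot: [-3.137, -0.035, 2.703]
force: [1.2, 0.5, -1.4]
opening: 36.7
```

Run:
```python
from h import *
to([507.5,-175.3,230])
```

```text
t 6.5 pos [ 503.7 -156.4  210.3] rot [-3.137  -0.0345  2.7032] F [ 1.2  0.5 -1.4] M [-0.   -0.01  0.01] op 36.7 q [-0.51  0.44  1.67 -0.01  1.06 -1.64]
tool delta [-10.8 -15.6 -20. ]
rotvec deg [-0.26 -1.98  0.  ]
```

{"fn": "arm_command", "kwargs": {"deltas": [-6,-9,-6,-0.3,-2,0,-3,-6,-3,0,0,0,0,0,0,0,0,0,0,0,0,0,0,0,0,0,0,0,0,0]}}

```text
t: 7.0
ee_pos: [507.2, -172.4, 220.5]
eef_rot: [3.14, 0.005, 2.709]
force: [0.2, -0.5, -0.1]
opening: 36.6
```

Run:
```python
from h import *
to([507.5,-175.3,215])
for n in('scene','top'):
    d=cap(n); c=proj(d,[507,-175,190])[0].astype(int); a=d['color'][max(c[1]-75,0):c[1]+75,c[0]-100:c[0]+100]
    print(n,c); cv2.imwrite('pics/p_%s.png'%n,np.clip(cv2.resize(a,None,fx=4,fy=4,interpolation=2)*1.5,0,255).astype(np.uint8))
```

```text
t 7.0 pos [ 507.2 -172.4  220.5] rot [3.1402 0.0047 2.7087] F [ 0.2 -0.5 -0.1] M [ 0.04  0.06 -0.02] op 36.6 q [-0.54  0.42  1.67  0.    1.05 -1.68]
tool delta [-1.5 -2.5  5.5]
rotvec deg [0.08 0.27 0.  ]
scene [193 144]
top [376 277]
```

View pics/p_scene.png

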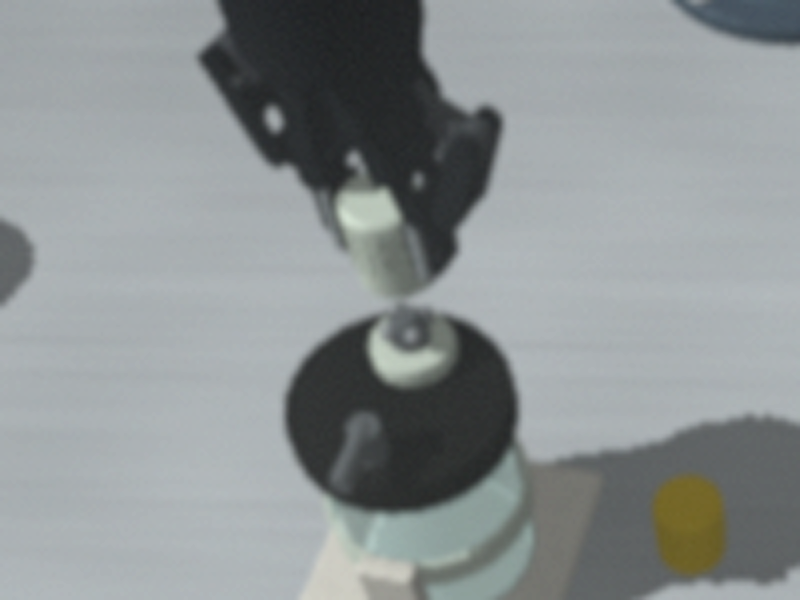

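View pics/p_top.png

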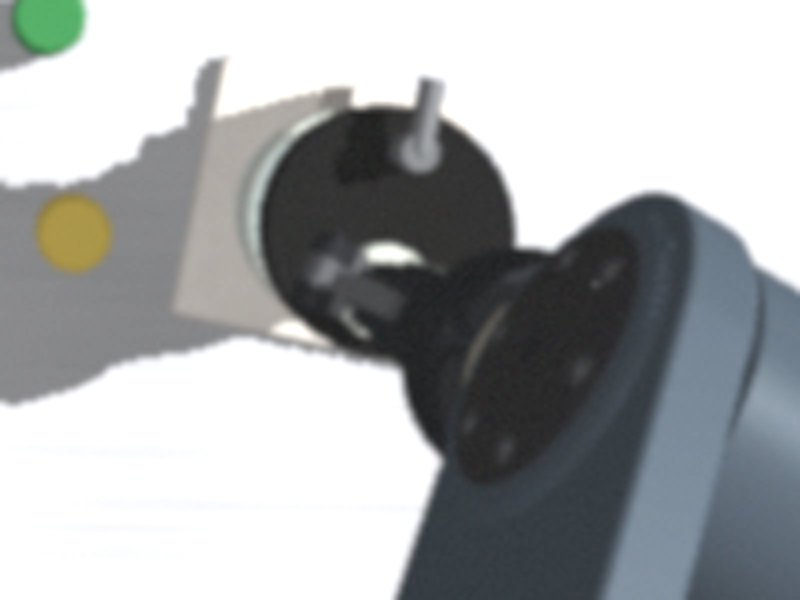

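```bash
cat > fc.py <<'E'
from h import *
import sys
def run(tag,dx=0,dy=0,tcpz_off=15):
    s=st(); d=cap('scene'); P=pts(d); p=s['ee_pos']
    zt=p[2]+tcpz_off+23
    col=d['color'].astype(int); white=(col.min(2)>75)&(d['depth']>0)
    m=white&(abs(P[...,2]-zt)<6)&(np.hypot(P[...,0]-p[0],P[...,1]-p[1])<26)
    Q=P[m]; print('top pts',len(Q),'ctr',Q.mean(0).round(1),'min',Q.min(0).round(1),'max',Q.max(0).round(1))
    A=np.c_[Q[:,:2]-Q[:,:2].mean(0),np.ones(len(Q))]; print('plane tilt',np.linalg.lstsq(A,Q[:,2],rcond=None)[0].round(3))
    m=white&(P[...,2]>zt-50)&(P[...,2]<zt-6)&(np.hypot(P[...,0]-p[0],P[...,1]-p[1])<30); Q=P[m]
    print('side pts',len(Q),'z',Q[:,2].min().round(1))
    from scipy.optimize import least_squares
    # side cylinder fit radius 19, free tilt
    zc=p[2]+tcpz_off
    def f(q): 
        h=Q[:,2]-zc; return np.hypot(Q[:,0]-q[0]-q[2]*h,Q[:,1]-q[1]-q[3]*h)-19
    r=least_squares(f,[p[0],p[1],0,0],loss='soft_l1'); print('cyl mid xy',r.x[:2].round(2),'tilt',r.x[2:].round(3),'rms',np.sqrt((f(r.x)**2).mean()).round(2))
    im=d['color'].copy(); im=np.clip(im*1.5,0,255).astype(np.uint8)
    a=np.linspace(0,2*np.pi,60); k=4
    c=proj(d,[507,-175,200])[0].astype(int); u0,v0=c[0]-90,max(c[1]-75,0)
    im=cv2.resize(im[v0:v0+150,u0:u0+180],None,fx=k,fy=k,interpolation=2)
    def ring(x,y,z,r,cl):
        q=proj(d,np.c_[x+r*np.cos(a),y+r*np.sin(a),0*a+z]); q=((q+.5-[u0,v0])*k).astype(np.int32); cv2.polylines(im,[q],True,cl,1)
    for z in(zt,zt-46): ring(p[0]+dx,p[1]+dy,z,19,(0,0,255))
    ring(506.9,-176.5,162,21,(255,0,0)); ring(506.9,-176.5,180,9.5,(0,255,255))
    cv2.imwrite('pics/%s.png'%tag,im)
run(sys.argv[1])
E
python3 fc.py f1
```

```text
t 7.1 pos [ 507.1 -172.3  220.3] rot [3.1402 0.0043 2.7088] F [-0.1 -0.4  0.7] M [-0.    0.04  0.04] op 36.8 q [-0.54  0.42  1.67  0.    1.05 -1.68]
top pts 160 ctr [ 514.4 -176.1  257.8] min [ 488.2 -191.1  252.6] max [ 526.5 -162.5  260.6]
plane tilt [-1.13000e-01  2.90000e-02  2.57782e+02]
side pts 145 z 211.9
cyl mid xy [ 505.15 -173.26] tilt [ 0.013 -0.02 ] rms 1.77
```

View pics/f1.png

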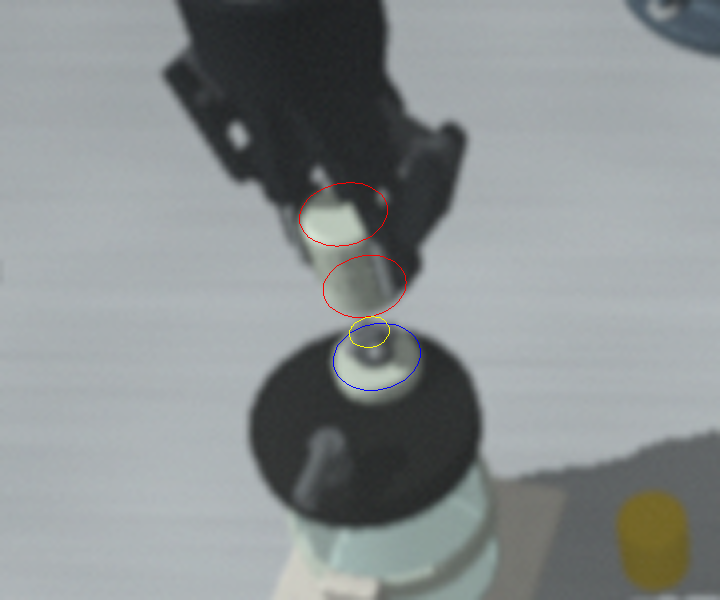

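The cap and stud displacements from both cameras agree at (−114.8, −293.3), so the TCP target is (508.5, −175.7). The cap's edge should be at TCP z − 8.2, so beads touch at about TCP 182 and the click completes at about 170.

{"fn": "arm_command", "kwargs": {"deltas": [-1,-2.5,10,0.1,0.3,0,0,0,8,0,0,0,0,0,2,0,0,0,0,0,0,0,0,0,0,0,0,0,0,0], "gripper": 20, "newtons": 100}}

```text
t: 7.65
ee_pos: [506.4, -174.7, 197.3]
eef_rot: [-3.141, -0.004, 2.709]
force: [-0.0, 0.9, -1.5]
opening: 36.6
```

```bash
python3 - <<'E'
from h import *
to([508.5,-175.7,186])
E
python3 fc.py f2
```

```text
t 7.65 pos [ 506.4 -174.7  197.3] rot [-3.1414 -0.0042  2.7089] F [-0.   0.9 -1.5] M [0.01 0.04 0.04] op 36.6 q [-0.54  0.45  1.69 -0.    1.   -1.68]
tool delta [-2.4  0.  11.2]
rotvec deg [-0.01 -0.24  0.  ]
t 7.65 pos [ 506.4 -174.7  197.3] rot [-3.1414 -0.0042  2.7089] F [-0.   0.9 -1.5] M [0.01 0.04 0.04] op 36.6 q [-0.54  0.45  1.69 -0.    1.   -1.68]
top pts 147 ctr [ 514.3 -179.   234.6] min [ 501.  -195.6  229.4] max [ 525.1 -165.   238. ]
plane tilt [-1.23000e-01  5.80000e-02  2.34611e+02]
side pts 128 z 188.7
cyl mid xy [ 504.53 -175.97] tilt [ 0.026 -0.014] rms 1.27
```

View pics/f2.png

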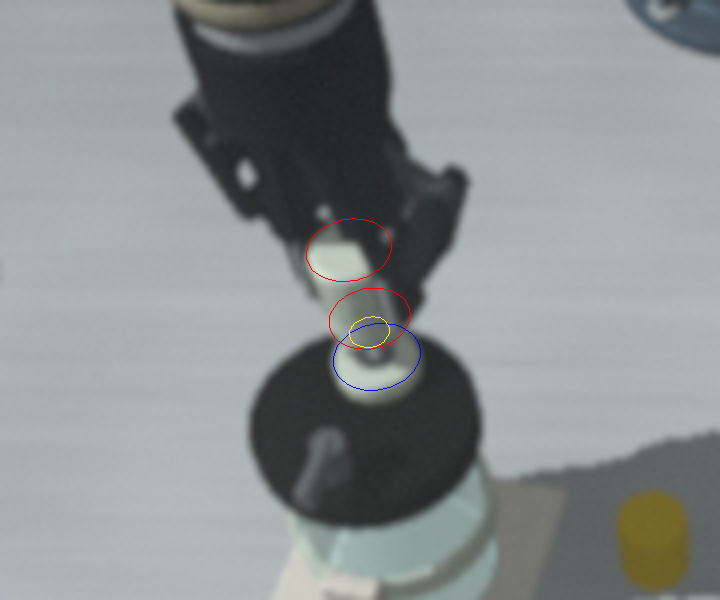

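{"fn": "arm_command", "kwargs": {"deltas": [-2.4,0,5,0,-0.2,0,0,0,4,0,0,0,0,0,0,0,0,0,0,0,0,0,0,0]}}

```text
t: 8.1
ee_pos: [509.1, -176.0, 188.0]
eef_rot: [-3.141, 0.001, 2.709]
force: [-0.9, -0.4, -0.1]
opening: 36.2
```

Run:
```python
from h import *
to([508.5,-175.7,184])
```

```text
t 8.1 pos [ 509.1 -176.   188. ] rot [-3.1413e+00  9.0000e-04  2.7090e+00] F [-0.9 -0.4 -0.1] M [ 0.02 -0.05 -0.06] op 36.2 q [-0.54  0.47  1.7  -0.    0.98 -1.68]
tool delta [0.7 0.  4. ]
rotvec deg [-0.02  0.05 -0.  ]
```

Centred to within 0.7 mm and no contact yet. Going down in small rows.

{"fn": "arm_command", "kwargs": {"deltas": [0.5,0,2,0,0,0,0,0,2,0,0,0,0,0,2,0,0,0,0,0,2,0,0,0]}}

```text
t: 8.5
ee_pos: [508.5, -176.9, 181.4]
eef_rot: [-3.139, 0.002, 2.71]
force: [-2.6, 0.1, 11.6]
opening: 36.2
```

Run:
```python
from h import *
to([508.5,-175.7,170])
```

```text
t 8.5 pos [ 508.5 -176.9  181.4] rot [-3.1387e+00  2.2000e-03  2.7101e+00] F [-2.6  0.1 11.6] M [ 0.04  0.5  -0.03] op 36.2 q [-0.54  0.48  1.7  -0.    0.96 -1.68]
tool delta [ 0.5  1.1 11.4]
rotvec deg [-0.16  0.13 -0.  ]
```

{"fn": "arm_command", "kwargs": {"deltas": [0,0,3,0,0,0,0,0,3,0,0,0]}}

```text
t: 8.7
ee_pos: [508.7, -177.4, 178.3]
eef_rot: [-3.138, 0.004, 2.71]
force: [-2.9, 0.8, 5.9]
opening: 36.5
```

Run:
```python
from h import *
to([508.5,-175.7,170])
```

```text
t 8.7 pos [ 508.7 -177.4  178.3] rot [-3.1379  0.0042  2.7103] F [-2.9  0.8  5.9] M [0.27 0.55 0.  ] op 36.5 q [-0.54  0.48  1.71 -0.    0.95 -1.68]
tool delta [0.9 1.4 8.3]
rotvec deg [-0.21  0.24 -0.  ]
```

{"fn": "arm_command", "kwargs": {"deltas": [1,0.8,3,-0.1,0.2,0,0,0,3,0,0,0]}}

```text
t: 8.9
ee_pos: [507.6, -176.5, 172.4]
eef_rot: [-3.139, 0.001, 2.711]
force: [-0.4, -1.5, -8.7]
opening: 36.2
```

Run:
```python
from h import *
to([508.5,-175.7,170])
```

```text
t 8.9 pos [ 507.6 -176.5  172.4] rot [-3.1386e+00  8.0000e-04  2.7106e+00] F [-0.4 -1.5 -8.7] M [-0.21  0.04  0.02] op 36.2 q [-0.54  0.49  1.71 -0.    0.94 -1.68]
tool delta [-0.5  1.2  2.4]
rotvec deg [-0.17  0.04 -0.  ]
```

The cap has clicked: the force reversed to −8.7 N as the beads pull it down. Now pressing the seal.

{"fn": "arm_command", "kwargs": {"deltas": [0,0,3,0,0,0,0,0,3,0,0,0,0,0,3,0,0,0]}}

```text
t: 9.2
ee_pos: [507.7, -176.5, 164.8]
eef_rot: [-3.139, 0.0, 2.71]
force: [-8.2, 3.6, 33.0]
opening: 36.6
```

Run:
```python
from h import *
to([508.5,-175.7,166])
```

```text
t 9.2 pos [ 507.7 -176.5  164.8] rot [-3.1391e+00  4.0000e-04  2.7103e+00] F [-8.2  3.6 33. ] M [ 0.55  1.25 -0.  ] op 36.6 q [-0.54  0.5   1.72 -0.    0.92 -1.68]
tool delta [-0.4  1.  -1.2]
rotvec deg [-0.14  0.02 -0.  ]
```

{"fn": "arm_command", "kwargs": {"deltas": [0,0,0.3,0,0,0]}}

```text
t: 9.3
ee_pos: [507.6, -176.5, 165.9]
eef_rot: [-3.139, 0.001, 2.71]
force: [-3.4, 0.4, 7.5]
opening: 35.9
```

Run:
```python
from h import *
to([508.5,-175.7,166])
```

```text
t 9.3 pos [ 507.6 -176.5  165.9] rot [-3.1389e+00  5.0000e-04  2.7105e+00] F [-3.4  0.4  7.5] M [0.08 0.47 0.02] op 35.9 q [-0.54  0.5   1.72 -0.    0.92 -1.68]
tool delta [-0.5  1.1 -0.1]
rotvec deg [-0.15  0.03 -0.  ]
```

{"fn": "arm_command", "kwargs": {"deltas": [0,0,1.3,0,0,0]}}

```text
t: 9.4
ee_pos: [507.6, -176.4, 165.8]
eef_rot: [-3.139, 0.001, 2.711]
force: [-2.8, 0.0, 6.8]
opening: 36.5
```

```bash
python3 - <<'E'
from h import *
for i in range(5):
    st(); d=cap('scene'); t=cap('top')
st()
E
python3 fc.py f3; python3 -c "
from h import *
st()"
```

```text
t 9.4 pos [ 507.6 -176.4  165.8] rot [-3.1388e+00  1.1000e-03  2.7106e+00] F [-2.8  0.   6.8] M [ 0.08  0.43 -0.  ] op 36.5 q [-0.54  0.5   1.72 -0.    0.92 -1.68]
t 9.5 pos [ 507.6 -176.4  165.7] rot [-3.1388e+00  1.0000e-03  2.7106e+00] F [-2.3  0.2  8.2] M [ 0.11  0.47 -0.01] op 36.3 q [-0.54  0.5   1.72 -0.    0.92 -1.68]
t 9.6 pos [ 507.6 -176.4  165.6] rot [-3.1388e+00  9.0000e-04  2.7106e+00] F [-2.9 -0.1  7.9] M [0.08 0.43 0.02] op 36.3 q [-0.54  0.5   1.72 -0.    0.92 -1.68]
t 9.7 pos [ 507.6 -176.5  165.6] rot [-3.1388e+00  1.0000e-03  2.7105e+00] F [-4.   0.1  9.1] M [0.13 0.47 0.  ] op 36.3 q [-0.54  0.5   1.72 -0.    0.92 -1.68]
t 9.8 pos [ 507.6 -176.4  165.6] rot [-3.1389e+00  9.0000e-04  2.7105e+00] F [-3.7  1.   8.8] M [ 0.17  0.47 -0.  ] op 36.5 q [-0.54  0.5   1.72 -0.    0.92 -1.68]
t 9.9 pos [ 507.6 -176.5  165.6] rot [-3.1388e+00  9.0000e-04  2.7105e+00] F [-2.9  1.4  8. ] M [0.17 0.43 0.02] op 36.1 q [-0.54  0.5   1.72 -0.    0.92 -1.68]
t 9.9 pos [ 507.6 -176.5  165.6] rot [-3.1388e+00  9.0000e-04  2.7105e+00] F [-2.9  1.4  8. ] M [0.17 0.43 0.02] op 36.1 q [-0.54  0.5   1.72 -0.    0.92 -1.68]
top pts 140 ctr [ 515.4 -180.3  202.9] min [ 487.7 -196.8  197.7] max [ 527.1 -165.9  206.5]
plane tilt [-1.36000e-01  4.80000e-02  2.02928e+02]
side pts 157 z 153.9
cyl mid xy [ 505.8  -177.73] tilt [-0.012 -0.033] rms 1.39
t 9.95 pos [ 507.6 -176.5  165.6] rot [-3.1388e+00  1.0000e-03  2.7106e+00] F [-2.7  0.7  8.6] M [ 0.16  0.43 -0.06] op 36.2 q [-0.54  0.5   1.72 -0.    0.92 -1.68]
```

View pics/f3.png

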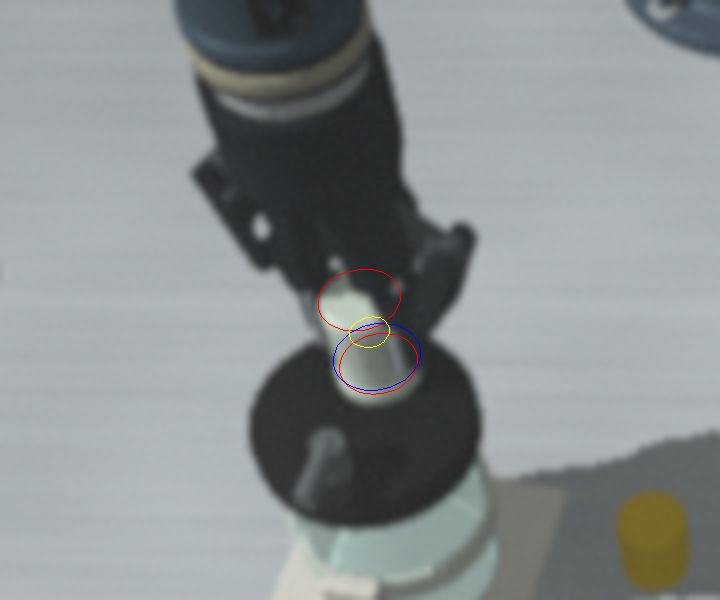

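The picture shows the cap down over the stud, its lower edge on the seal ring at about (375,390). It is upright and still held. The pose and an upward force of about 8–9 N held steady for 0.5 s. Handing in.

```bash
python3 -c "
from h import *
print(arm.finish_job()); st()"
```

```text
the job is handed in; nothing more can be done
None
the job is handed in; nothing more can be done
```

I took the white cap from the tray and pressed it onto the jar's stud until it clicked. I then pressed the seal down and handed the job in at about 10 s, with the hand still gripping at 100 N and pushing down. `finish_job` gives no verdict, so the results below are from my own last checks.

- **Click:** the push rose to about 12 N on the beads. It then reversed to −8.7 N at TCP z 172, as the beads pulled the cap down.
- **Seal:** pressing on met a hard stop at TCP z of about 165, with a brief peak of 33 N. After easing off, the arm held steady for 0.5 s at TCP z 165.6 with 8–9 N upward. That puts the seal about 4.5 mm squashed.
- **Height:** the cap's middle is about 18.5–19 mm above the seat point, from both the arm's reading and the camera depth. The limit is 21.8 mm.
- **Centring:** the camera fit puts the cap about 1.3 mm from the stud axis.
- **Tilt:** the hand is upright to within 0.005 rad. The camera fit of the cap's side showed about 0.035 rad, on a noisy fit.
- **Disagreements:** a plane fit of the cap's top gave about 0.14 rad of tilt. I don't trust it, because it read 0.11–0.12 rad while the cap hung free and it includes points from the cap's side. The camera and arm positions also differ by about 2 mm; I allowed for that using the cap-to-stud displacement, on which both cameras agree.
- **Other objects:** I saw no contact with the stopper, vial or bowl, but I did not re-measure their positions at the end.

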